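# Read a sensor tag and put the reader away

### The job

Pick up the orange and black hand-held reader and point its window squarely at the middle of the round white tag on the end of the blue-banded sensor, about 6 cm away, holding it steady in the air for at least one and a half seconds. Read only that sensor, not the yellow- or white-banded ones, then lay the reader flat inside the blue tray, setting it down rather than dropping it. Leave the sensors and everything else on the bench where they are.

Things in the scene. Friction and masses are not known exactly. Their poses are not given: they have to be found in the camera images.
- reader: Hand-held tag reader lying flat, 160 mm long, 220 g. Black handle 40 wide, 34 high, x = -80 to +35 mm, orange rear cap; orange head 58 wide, 40 high, x = 35 to 80 mm, with amber window in its front end and green display on top. Origin on the underside below the balance point, where the handle is best gripped across its 40 mm width; x points forward out of the window, z up.
- reader_window (a point): Centre of the reader's window, at (80, 0, 20) mm in the reader's frame; the reader looks straight along its x axis.
- reader_focus (a point): Point on the reader's line of sight 60 mm ahead of the window (the ideal reading distance), at (140, 0, 20) mm in the reader's frame.
- tray: Blue open tool tray fixed on the bench, outside 230 (x) x 180 (y) x 26 mm high, walls 5 mm, black rubber floor 6 mm above the bench. Origin at the centre of its underside, x along its long side.
- sensor_blue: Black cylindrical sensor with a blue band around its middle, 54 mm diameter, 105 mm long plus a 22 mm threaded steel stub, lying level in a grey V stand (75 x 70 mm), its axis 85 mm above the bench. Origin on the axis at mid-body; x points along the axis from the tag end to the stub. The tag end looks roughly towards the robot.
- tag_blue (a point): Centre of the round white 40 mm tag on the flat end of the blue-banded sensor; x points into the sensor, so the tag looks along -x.
- sensor_yellow: Black cylindrical sensor with a yellow band around its middle, 54 mm diameter, 105 mm long plus a 22 mm threaded steel stub, lying level in a grey V stand (75 x 70 mm), its axis 85 mm above the bench. Origin on the axis at mid-body; x points along the axis from the tag end to the stub. The tag end looks roughly towards the robot.
- tag_yellow (a point): Centre of the round white 40 mm tag on the flat end of the yellow-banded sensor; x points into the sensor, so the tag looks along -x.
- sensor_white: Black cylindrical sensor with a white band around its middle, 54 mm diameter, 105 mm long plus a 22 mm threaded steel stub, lying level in a grey V stand (75 x 70 mm), its axis 85 mm above the bench. Origin on the axis at mid-body; x points along the axis from the tag end to the stub. The tag end looks roughly towards the robot.
- tag_white (a point): Centre of the round white 40 mm tag on the flat end of the white-banded sensor; x points into the sensor, so the tag looks along -x.
- phone: Bystander: black phone lying on the bench, 150 x 72 x 9 mm. Origin at the centre of its underside.
- foam: Bystander: off-white packing foam block, 200 x 55 x 50 mm. Origin at the centre of its underside.
- wrench: Bystander: steel open-ended wrench lying on the bench.
- upright_sensor: Bystander: spare black sensor standing upright on its metal foot, 54 mm diameter, 121 mm tall. Origin at the centre of its underside.
- mug: Bystander: white mug, 80 mm diameter, 90 mm tall. Origin at the centre of its underside.
- tape: Bystander: yellow and black tape measure, 68 x 36 x 62 mm. Origin at the centre of its underside.
Not all that is in view belongs to the job. What is shaped like the reader but turquoise is not meant.

How it is judged:
By the outcome, as a careful person would: the job done as asked, in the order asked, and still so for the second after the job is handed in, with the robot touching nothing.
It also fails if it takes over 54 s, if anything falls off the work surface, if the arm or the gripper's body presses on something with over 40 N, if the wrist force passes 120 N, or if a joint passes its speed limit or range.

### The arm

A 7-joint arm with a two-finger parallel gripper is mounted at the origin on the work surface. World frame = base frame: x ahead of the robot, y to its left, z up, the work surface at z = 0. Lengths are in m, angles in rad, forces in N, time in s.
With the tool pointing down it reaches from about 0.425 to 0.925 m from the base axis. Payload 6.8 kg.
Tool frame: the origin (TCP) lies on the centre line of the jaws, within the pads' length; the fingertips stand 14 mm ahead of it and the grasp point (between the pads) lies 5 mm behind it (r.nose_length is the distance from the TCP to the fingertips, in m); z points along the fingers, y is the direction in which the jaws open and shut (so a half turn about z gives the same grasp; the last joint's range is limited). The gripper opens to 85 mm and grips with 20 to 120 N. Pads are 22 mm wide; open, the fingers measure 114 mm over their backs; the gripper's body (76 mm by 85 mm) begins 54 mm behind the grasp point. The pads swing forward as they close: fully open they stand 13 mm farther back than shut.
Start: joints at [1.187, 0.477, 0.022, 1.555, -0.011, 1.109, -0.083], TCP at [0.184, -0.65, 0.245] pointing down, gripper open.
Joint ranges: [-2.96, 2.96], [-0.34, 2.1], [-1.41, 1.46], [0.24, 2.44], [-1.37, 4.51], [0.17, 1.92], [-2.96, 2.96]. Speed limits (rad/s): [2.39, 2.39, 3.14, 3.14, 3.14, 3.14, 3.14].

### API

Orientations are given as a rotation vector (axis times angle).
In Python, from bench import r, imaging, look_for, outline_of gives the robot as it stands. The module is installed in compiled form; this text tells all that it offers.
- The arm moves only by the tool carry_out, never from a script. Its arguments are lists of equal length, an entry for each row: "offset": the shift along the tool's x, y, z as a fraction of full scale, a list of three; "turn": the turn, a rotation vector about the tool's x, y, z as a fraction of full scale, a list of three. A call has 1 to 8 rows; each row is the pose to reach, as a shift and turn from the pose commanded when the call began, along the tool's axes at that moment; what a row does not reach only later rows make up. Full scale, the value 1, is 0.5 m for a shift and 1.5 rad for a turn. A row lasts 1/10 s, in which the tool goes at most 50 mm and 8.59 degrees, less where a joint would pass 70% of its speed; a pose out of reach is approached as far as the arm can. A call with a number of a shift or a turn outside -1 to 1 is refused whole. A call with a gripper value outside its range is refused whole. "hand" is the closure, from 0 (fully open) to 1 (shut), set as the call begins (left out, the last holds). The fingers move at their own pace and stop on an object; "force" is the grip in N (left out, the last holds). Time passes only in rows, so rows that repeat a pose let the fingers close. It gives the time, the measured TCP pose, the force and the opening at its end, in the units of the state.
- r.get_obs(): the state, without advancing time (a new reading comes with each control period).
- imaging.grab_frame(name): name is "scene" or "top"; returns a dict with "pixels" (400x640x3 uint8, red, green, blue), "fx", "fy", "cx", "cy" (pixels), "R" (3x3) and "t" (3): a world point X has camera coordinates R X + t. Camera axes: x right, y down, z forward; pixel columns grow to the right and rows downward; lengths in m; the calibration is good to about 2 mm. A picture is of the moment at which its call begins. There is no depth.
- r.hand_in(): hands the job in, once; it reports no verdict.
Trained networks look in the newest picture that a camera, given by its name, has taken for a name from the list of things; names that differ only in an ending like _2 or _b are one class to them, and where a whole thing is asked for, a point or a joint stands for the part that bears it (a point fixed in the world has none). Each returns a list of dicts, best first, with "score" (0 to 1); they miss things now and then, are a little off and sometimes report something else, mostly with a low value. They report only what shows in the picture. A call takes as long as a camera call. They do not tell look-alikes from the thing itself.
- look_for(query, camera): "xyz" ([x, y, z] in m, in the coordinates of the camera as it stood for that picture, good to about 4 mm: the middle of the surface that is visible of it).
- outline_of(query, camera): "region" (400x640 bool, what is visible of it).
The state is a dict: "clock": time; "joints": joint angles; "qvel": joint speeds; "tau": joint torques, N m; "tcp_pos": TCP position; "orientation": TCP orientation; "contact_force": force on the tool from outside, world axes, zero at the start; "moment": the same for the moment, N m; "grip_width": finger opening in m.
Only numpy, scipy, OpenCV 4.12 (cv2) and the standard library are available. Lean on these libraries where they do the work, as an engineer would, in place of code of your own. Each camera call takes 0.05 s, during which the arm holds its last target. There are 200 camera calls.

## Working session

There is one attempt and no reset: what is moved stays moved. The work goes in short steps, Python scripts to look and compute and a tool call to move; the robot and the scene stay as the last step left them, time stands still between calls to the robot, and variables do not carry over. Pictures are saved under pics/ and viewed, about 8 in all and at most 12, crops included, and the job is handed in when it is done.

Besides the shell and the picture viewer there is one more tool, called as name(argument=value, ...) on one line, values as JSON. carry_out: Moves the arm, as the interface text tells. Shift numbers are shares of 0.5 m and turn numbers shares of 1.5 rad, none past 1 either way. Its arguments: {"type":"object","properties":{"offset":{"type":"array","items":{"type":"array","items":{"type":"number","minimum":-1,"maximum":1}}},"turn":{"type":"array","items":{"type":"array","items":{"type":"number","minimum":-1,"maximum":1}}},"hand":{"type":"number"},"force":{"type":"number"}},"required":["offset","turn"]}

```bash
mkdir -p pics; cat > h.py <<'E'
import numpy as np, cv2
from scipy.spatial.transform import Rotation as Ro
from bench import r, imaging, look_for, outline_of
def grab(c,fn=None,box=None,s=1):
    f=imaging.grab_frame(c)
    if fn:
        p=f["pixels"][:,:,::-1]
        if box: p=p[box[1]:box[3],box[0]:box[2]]
        cv2.imwrite('pics/'+fn,cv2.resize(p,None,fx=s,fy=s,interpolation=cv2.INTER_CUBIC))
    return f
def world(f,x): return np.array(f["R"]).T@(np.array(x)-np.array(f["t"]))
def proj(f,X):
    c=np.array(f["R"])@np.array(X)+np.array(f["t"]); return np.array([f["fx"]*c[0]/c[2]+f["cx"],f["fy"]*c[1]/c[2]+f["cy"]])
def ray(f,u,v,z):
    R=np.array(f["R"]);o=-R.T@np.array(f["t"]);d=R.T@np.array([(u-f["cx"])/f["fx"],(v-f["cy"])/f["fy"],1.]);return o+d*(z-o[2])/d[2]
E
python3 - <<'E'
from h import *
for c in("scene","top"):
    f=grab(c,c+"0.png",s=1.25); print(c,world(f,[0,0,0]).round(3),f["fx"])
    for q in("reader","reader_window","tag_blue","sensor_blue","tray","upright_sensor","mug"):
        for d in look_for(q,c): 
            w=world(f,d["xyz"]);print(q,round(d["score"],2),w.round(3),proj(f,w).round(0))
print(r.get_obs())
E
```

```text
scene [0.902 0.78  1.464] 429.0097885331077
reader 0.74 [0.466 0.265 0.031] [360. 257.]
reader 0.63 [0.227 0.367 0.032] [430. 250.]
reader_window 0.93 [0.228 0.366 0.033] [430. 250.]
reader_window 0.72 [0.471 0.266 0.034] [359. 257.]
tag_blue 0.88 [ 0.704 -0.213  0.106] [244. 178.]
sensor_blue 0.94 [ 0.703 -0.214  0.103] [245. 178.]
sensor_blue 0.2 [0.469 0.271 0.03 ] [360. 259.]
tray 0.77 [ 0.488 -0.238  0.005] [293. 167.]
upright_sensor 0.93 [0.631 0.45  0.122] [349. 315.]
upright_sensor 0.72 [ 0.488 -0.237  0.003] [293. 167.]
mug 0.66 [ 0.639 -0.419  0.057] [241. 144.]
mug 0.6 [ 0.703 -0.213  0.1  ] [245. 179.]
top [ 0.377 -0.026  1.474] 415.372864169531
reader 0.7 [0.221 0.352 0.029] [214. 282.]
reader 0.64 [0.463 0.258 0.035] [242. 212.]
reader 0.24 [ 0.486 -0.241  0.002] [385. 206.]
reader_window 0.79 [0.222 0.351 0.029] [215. 282.]
reader_window 0.61 [0.457 0.262 0.031] [241. 213.]
tag_blue 0.93 [ 0.693 -0.23   0.107] [385. 142.]
sensor_blue 0.67 [0.619 0.431 0.119] [187. 163.]
sensor_blue 0.6 [ 0.693 -0.225  0.108] [384. 142.]
sensor_blue 0.33 [ 0.484 -0.239  0.003] [384. 207.]
sensor_blue 0.17 [0.46  0.261 0.03 ] [242. 213.]
tray 0.57 [ 0.484 -0.242  0.002] [385. 207.]
mug 0.64 [ 0.642 -0.442  0.038] [444. 161.]
{'clock': 0.8, 'joints': array([ 1.18689345,  0.47697349,  0.02242774,  1.55541548, -0.01152974,
        1.10930887, -0.08308582]), 'qvel': array([ 9.45068922e-04,  1.41324243e-03,  1.36649691e-04, -1.15137924e-03,
        6.53392665e-05, -9.07283714e-04, -6.10673317e-04]), 'tau': array([-2.74746822e-05, -5.96249700e+01,  1.60650283e+00, -2.81523460e+01,
        1.25387762e-02,  1.65091045e-03, -1.72301469e-05]), 'tcp_pos': array([ 0.18381446, -0.64949681,  0.24531968]), 'orientation': array([3.11176126e+00, 4.31786039e-01, 5.10583172e-05]), 'contact_force': array([-1.23419272,  0.1794369 , -0.43236065]), 'moment': array([-0.00061539,  0.01199058, -0.02099798]), 'grip_width': 0.08521710789660497}
```

View pics/scene0.png

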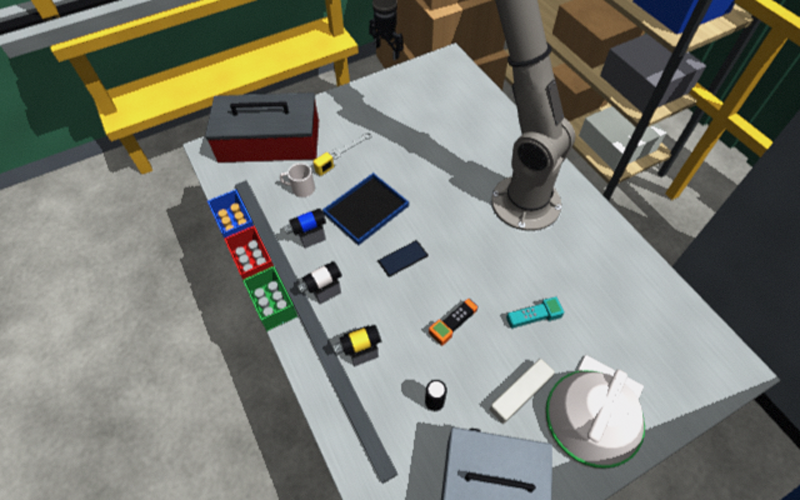

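View pics/top0.png

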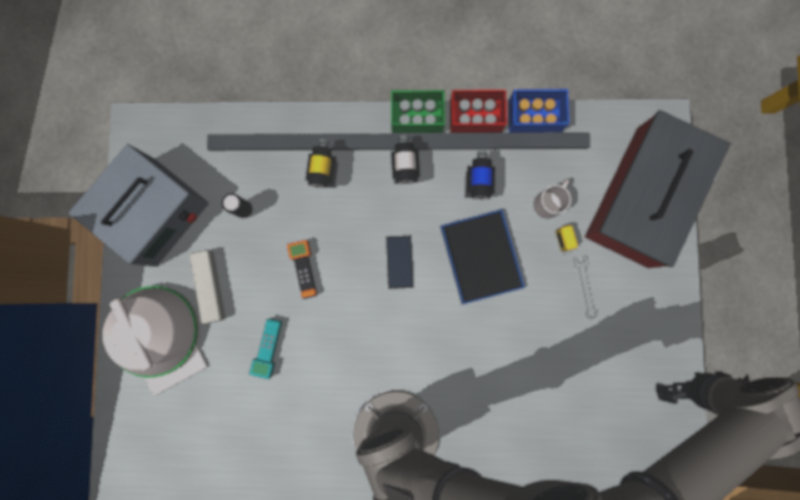

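Orange/black reader at scene px (364,257), top (242,213). The look-alike is turquoise, at scene (430,250), top (214,282), so it is rejected. The blue-banded sensor is at top (385,142), yellow at (257,133), white at (324,128). The tray is at top (386,206). Next I'll fit the poses to the outlines and check them in one crop sheet.

```bash
cat > fit.py <<'E'
from h import *
from scipy.optimize import minimize
def box(x0,x1,y0,y1,z0,z1): return np.array([[x,y,z] for x in(x0,x1) for y in(y0,y1) for z in(z0,z1)])
def cyl(x0,x1,rad,z):
    a=np.linspace(0,2*np.pi,24); return np.array([[x,rad*np.cos(t),z+rad*np.sin(t)] for x in(x0,x1) for t in a])
parts={"reader":[box(-.08,.035,-.02,.02,0,.034),box(.035,.08,-.029,.029,0,.04)],
 "tray":[box(-.115,.115,-.09,.09,0,.026)],
 "sensor_blue":[cyl(-.0525,.0525,.027,.085),cyl(.0525,.0745,.010,.085)]}
S=4
def sil(f,ps,p,zoff=0):
    m=np.zeros((400*S,640*S),np.uint8);c,s=np.cos(p[2]),np.sin(p[2])
    for q in ps:
        W=np.c_[p[0]+c*q[:,0]-s*q[:,1],p[1]+s*q[:,0]+c*q[:,1],q[:,2]+zoff]
        uv=np.array([proj(f,w) for w in W]); h=cv2.convexHull(((uv+.5)*S).astype(np.float32))
        cv2.fillPoly(m,[np.round(h).astype(int)],1)
    return m
def fit(ps,views,p0,zoff=0):
    M=[cv2.resize(m.astype(np.float32),None,fx=S,fy=S,interpolation=cv2.INTER_LINEAR)>.5 for _,m in views]
    def cost(p):
        c=0
        for (f,_),m in zip(views,M):
            g=sil(f,ps,p,zoff)>0; c+=1-(g&m).sum()/(g|m).sum()
        return c/len(views)
    return min((minimize(cost,[p0[0],p0[1],p0[2]+d],method="Nelder-Mead",options=dict(initial_simplex=[[p0[0],p0[1],p0[2]+d],[p0[0]+.01,p0[1],p0[2]+d],[p0[0],p0[1]+.01,p0[2]+d],[p0[0],p0[1],p0[2]+d+.15]],xatol=1e-4,maxfev=90)) for d in(-.1,.1)),key=lambda o:o.fun)
def pick(q,c,f,p0):
    u=proj(f,[p0[0],p0[1],.03]); L=outline_of(q,c)
    return min((d for d in L if d["region"].sum()>20),key=lambda d:np.linalg.norm(np.argwhere(d["region"]).mean(0)[::-1]-u),default=None)
E
cat > a.py <<'E'
from fit import *
F={c:imaging.grab_frame(c) for c in("top","scene")}
G={"reader":(.465,.262,.15),"tray":(.485,-.24,.25),"sensor_blue":(.70,-.22,0)}
tiles=[]
for q,p0 in G.items():
    V={c:pick(q,c,F[c],p0) for c in F}
    V={c:(F[c],d["region"]) for c,d in V.items() if d}
    for k in [list(V)]+[[c] for c in V]:
        o=fit(parts[q],[V[c] for c in k],p0); print(q,k,o.x.round(4),round(o.fun,3))
        if len(k)==len(V): best=o.x
    for c in F:
        u=proj(F[c],[best[0],best[1],.03]).astype(int); b=40 
        im=F[c]["pixels"][:,:,::-1]; cr=cv2.resize(im[u[1]-b:u[1]+b,u[0]-b:u[0]+b],None,fx=3.3,fy=3.3,interpolation=cv2.INTER_CUBIC)
        s=cv2.resize(sil(F[c],parts[q],best)[(u[1]-b)*S:(u[1]+b)*S,(u[0]-b)*S:(u[0]+b)*S],cr.shape[1::-1])
        cs,_=cv2.findContours(s,0,2); cv2.drawContours(cr,cs,-1,(0,255,0),1)
        if c in V:
            m=cv2.resize(V[c][1][u[1]-b:u[1]+b,u[0]-b:u[0]+b].astype(np.uint8),cr.shape[1::-1],interpolation=0)
            cs,_=cv2.findContours(m,0,2); cv2.drawContours(cr,cs,-1,(255,0,255),1)
        tiles.append(cr)
cv2.imwrite("pics/fit.png",np.vstack([np.hstack(tiles[0::2]),np.hstack(tiles[1::2])]))
E
time python3 a.py
```

```text
reader ['top', 'scene'] [0.4497 0.2624 0.2347] 0.127
reader ['top'] [0.45   0.2624 0.2349] 0.067
reader ['scene'] [0.4506 0.2622 0.2849] 0.177
tray ['top', 'scene'] [ 0.4881 -0.2376  0.2573] 0.03
tray ['top'] [ 0.4876 -0.2385  0.2669] 0.026
tray ['scene'] [ 0.4884 -0.2371  0.2524] 0.031
sensor_blue ['top', 'scene'] [ 0.6949 -0.2296 -0.0462] 0.096
sensor_blue ['top'] [ 0.6953 -0.2301 -0.028 ] 0.082
sensor_blue ['scene'] [ 0.6951 -0.2292 -0.0588] 0.098
real	0m35.382s
user	0m25.984s
sys	0m0.491s
```

View pics/fit.png

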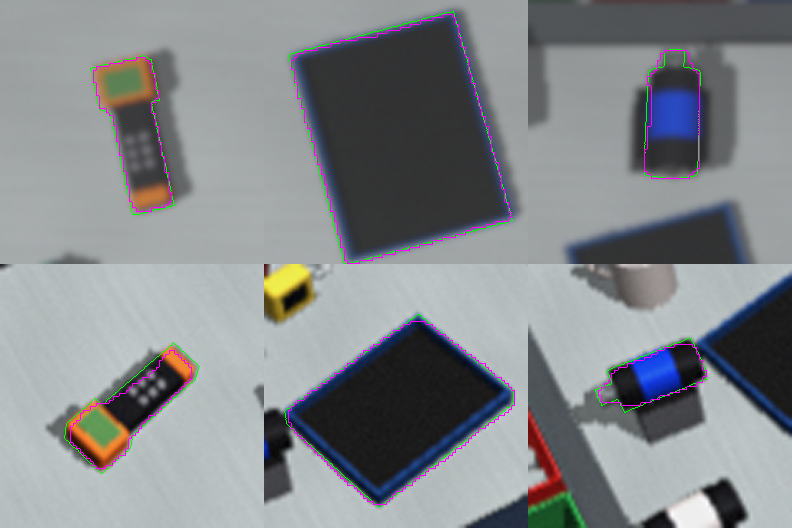

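The reader sits at (0.450, 0.262) with yaw 0.235, the tray at (0.488, -0.238) with yaw 0.257, and the sensor at (0.695, -0.230) with yaw about -0.045. The outlines agree with the sizes given, and the crop confirms the orange/black reader and the blue band. Now I'll move to above the reader in stages.

```bash
cat > go.py <<'E'
import sys; from h import *
o=r.get_obs(); R=Ro.from_rotvec(o["orientation"]); 
p=np.array(o["tcp_pos"]); yaw0=None
for a in sys.argv[1:]:
    x,y,z,w=map(float,a.split(","))
    G=Ro.from_matrix([[np.cos(w),np.sin(w),0],[np.sin(w),-np.cos(w),0],[0,0,-1]])
    print(a,"off",(R.inv().apply(np.array([x,y,z])-p)/.5).round(4),"turn",((R.inv()*G).as_rotvec()/1.5).round(4))
x=R.apply([1,0,0]);print("t",o["clock"],"p",p.round(4),"yaw",np.arctan2(x[1],x[0]).round(4),"zdir",R.apply([0,0,1]).round(3),"w",o["grip_width"],"F",np.round(o["contact_force"],1))
E
python3 go.py .38,-.36,.25,.235 .47,0,.22,.235
```

```text
.38,-.36,.25,.235 off [ 0.5351 -0.4503 -0.0094] turn [ 0.     -0.      0.0272]
.47,0,.22,.235 off [ 0.9044 -1.094   0.0506] turn [ 0.     -0.      0.0272]
t 1.2 p [ 0.1839 -0.6495  0.2453] yaw 0.2758 zdir [ 0. -0. -1.] w 0.08540498210660799 F [-0.5 -0.  -0.4]
```

carry_out(offset=[[0.535, -0.45, -0.01], [0.535, -0.45, -0.01], [0.535, -0.45, -0.01], [0.535, -0.45, -0.01], [0.535, -0.45, -0.01], [0.535, -0.45, -0.01], [0.535, -0.45, -0.01], [0.64, -0.55, 0.0]], turn=[[0, 0, 0.027], [0, 0, 0.027], [0, 0, 0.027], [0, 0, 0.027], [0, 0, 0.027], [0, 0, 0.027], [0, 0, 0.027], [0, 0, 0.027]], hand=0)

```text
clock: 2.0
tcp_pos: [0.4068, -0.3158, 0.2477]
orientation: [3.118, 0.368, 0.003]
contact_force: [-0.3, -1.2, 0.1]
grip_width: 0.0858
```

```bash
python3 go.py .48,0,.22,.235 .45,.262,.15,.235
```

```text
.48,0,.22,.235 off [ 0.2895 -0.5802  0.0549] turn [ 0.0011 -0.001   0.0001]
.45,.262,.15,.235 off [ 0.3531 -1.104   0.1941] turn [ 0.0011 -0.001   0.0001]
t 2.0 p [ 0.4068 -0.3158  0.2477] yaw 0.2352 zdir [ 0.002 -0.001 -1.   ] w 0.08578261057896638 F [-0.3 -1.2  0.1]
```

carry_out(offset=[[0.29, -0.58, 0.055], [0.29, -0.58, 0.055], [0.29, -0.58, 0.055], [0.29, -0.58, 0.055], [0.29, -0.58, 0.055], [0.29, -0.58, 0.055], [0.32, -0.75, 0.1], [0.32, -0.75, 0.1]], turn=[[0, 0, 0], [0, 0, 0], [0, 0, 0], [0, 0, 0], [0, 0, 0], [0, 0, 0], [0, 0, 0], [0, 0, 0]])

```text
clock: 2.8
tcp_pos: [0.4738, 0.0735, 0.2]
orientation: [-3.12, -0.368, -0.002]
contact_force: [1.3, -0.8, 0.5]
grip_width: 0.0851
```

```bash
python3 go.py .45,.262,.1,.235 
```

```text
.45,.262,.1,.235 off [ 0.0411 -0.3777  0.2   ] turn [ 0.0001 -0.0011 -0.0001]
t 2.8 p [0.4738 0.0735 0.2   ] yaw 0.2348 zdir [ 0.002  0.    -1.   ] w 0.08505417572438298 F [ 1.3 -0.8  0.5]
```

carry_out(offset=[[0.041, -0.378, 0.2], [0.041, -0.378, 0.2], [0.041, -0.378, 0.2], [0.041, -0.378, 0.2], [0.041, -0.378, 0.2], [0.041, -0.378, 0.2], [0.041, -0.378, 0.2]], turn=[[0, 0, 0], [0, 0, 0], [0, 0, 0], [0, 0, 0], [0, 0, 0], [0, 0, 0], [0, 0, 0]])

```text
clock: 3.5
tcp_pos: [0.4496, 0.2593, 0.0999]
orientation: [3.119, 0.368, -0.0]
contact_force: [-0.1, -0.6, 0.0]
grip_width: 0.0854
```

```bash
python3 go.py .45,.262,.019,.235; python3 - <<'E'
from fit import *
f=imaging.grab_frame("scene");u=proj(f,[.45,.262,.05]).astype(int);b=50
im=f["pixels"][u[1]-b:u[1]+b,u[0]-b:u[0]+b,::-1]
cr=cv2.resize(im,None,fx=6,fy=6,interpolation=2)
for p in ([.45,.262,.02],[.53*0+.4+.05+.0778,.262+.0186,.02]):
    v=(proj(f,p)-u+b+.5)*6; cv2.circle(cr,tuple(v.astype(int).tolist()),4,(255,0,255),1)
cv2.imwrite("pics/above.png",cr)
E
```

```text
.45,.262,.019,.235 off [ 0.002  -0.0051  0.1618] turn [0.0005 0.0001 0.    ]
t 3.5 p [0.4496 0.2593 0.0999] yaw 0.235 zdir [ 0.    -0.001 -1.   ] w 0.08538859953496224 F [-0.1 -0.6  0. ]
```

View pics/above.png

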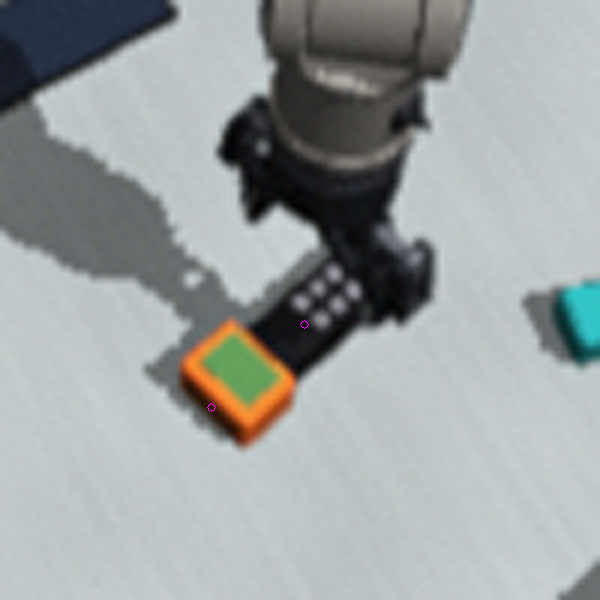

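The fingers straddle the handle, with the head at (240,385) and the window mark at its front face. Descending now.

carry_out(offset=[[0.002, -0.003, 0.08], [0.002, -0.003, 0.12], [0.002, -0.003, 0.15], [0.002, -0.003, 0.161], [0.002, -0.003, 0.161]], turn=[[0, 0, 0], [0, 0, 0], [0, 0, 0], [0, 0, 0], [0, 0, 0]])

```text
clock: 4.05
tcp_pos: [0.4503, 0.2611, 0.0194]
orientation: [3.12, 0.367, -0.0]
contact_force: [-1.0, 0.7, 0.5]
grip_width: 0.0853
```

carry_out(offset=[[0, 0, 0], [0, 0, 0], [0, 0, 0], [0, 0, 0], [0, 0, 0], [0, 0, 0], [0, 0, 0], [0, 0, 0]], turn=[[0, 0, 0], [0, 0, 0], [0, 0, 0], [0, 0, 0], [0, 0, 0], [0, 0, 0], [0, 0, 0], [0, 0, 0]], hand=1, force=40)

```text
clock: 4.85
tcp_pos: [0.4505, 0.262, 0.0201]
orientation: [-3.12, -0.369, -0.002]
contact_force: [-1.0, -0.9, 7.0]
grip_width: 0.0393
```

```bash
python3 go.py .45,.262,.2,.235
```

```text
.45,.262,.2,.235 off [-5.000e-04 -2.000e-04 -3.598e-01] turn [-0.     -0.0009  0.0001]
t 4.85 p [0.4505 0.262  0.0201] yaw 0.2352 zdir [ 0.001  0.    -1.   ] w 0.039327508130607175 F [-1.  -0.9  7. ]
```

Width is 39.3 mm, so the handle is gripped. Lifting.

carry_out(offset=[[0, 0, -0.04], [0, 0, -0.1], [0, 0, -0.18], [0, 0, -0.2], [0, 0, -0.2]], turn=[[0, 0, 0], [0, 0, 0], [0, 0, 0], [0, 0, 0], [0, 0, 0]], force=50)

```text
clock: 5.35
tcp_pos: [0.4509, 0.2623, 0.1208]
orientation: [-3.119, -0.368, -0.005]
contact_force: [0.9, 0.6, -2.9]
grip_width: 0.0394
```

```bash
python3 go.py .48,.02,.12,.235 .485,-.05,.12,0
```

```text
.48,.02,.12,.235 off [-0.0562  0.4848  0.0011] turn [-0.0005 -0.0023  0.    ]
.485,-.05,.12,0 off [-0.0791  0.6233  0.0009] turn [-0.0008 -0.0023  0.1567]
t 5.35 p [0.4509 0.2623 0.1208] yaw 0.235 zdir [ 0.003  0.002 -1.   ] w 0.03937048266925538 F [ 0.9  0.6 -2.9]
```

carry_out(offset=[[-0.005, 0.05, 0], [-0.015, 0.13, 0], [-0.025, 0.22, 0], [-0.04, 0.32, 0], [-0.05, 0.42, 0], [-0.065, 0.51, 0], [-0.075, 0.58, 0], [-0.08, 0.62, 0]], turn=[[0, 0, 0.01], [0, 0, 0.03], [0, 0, 0.05], [0, 0, 0.08], [0, 0, 0.11], [0, 0, 0.13], [0, 0, 0.15], [0, 0, 0.157]])

```text
clock: 6.15
tcp_pos: [0.4817, -0.053, 0.1174]
orientation: [3.14, -0.009, -0.006]
contact_force: [-0.4, -0.0, -1.8]
grip_width: 0.0389
```

```bash
python3 go.py .47,-.22,.12,-.045
```

```text
.47,-.22,.12,-.045 off [-0.0215  0.3342 -0.0047] turn [0.0009 0.0023 0.0262]
t 6.15 p [ 0.4817 -0.053   0.1174] yaw -0.0056 zdir [-0.004 -0.001 -1.   ] w 0.038888827309183666 F [-0.4 -0.  -1.8]
```

carry_out(offset=[[-0.002, 0.04, 0], [-0.005, 0.12, 0], [-0.01, 0.2, 0], [-0.016, 0.27, -0.002], [-0.02, 0.32, -0.004], [-0.022, 0.335, -0.004], [-0.022, 0.335, -0.004], [-0.022, 0.335, -0.004]], turn=[[0, 0, 0.005], [0, 0, 0.01], [0, 0, 0.015], [0, 0, 0.02], [0, 0, 0.026], [0, 0, 0.026], [0, 0, 0.026], [0, 0, 0.026]])

```text
clock: 6.95
tcp_pos: [0.472, -0.2147, 0.1204]
orientation: [-3.14, 0.059, 0.002]
contact_force: [-0.2, 0.7, -1.7]
grip_width: 0.0391
```

```bash
cat > b.py <<'E'
from fit import *
import sys
o=r.get_obs();p=o["tcp_pos"];x=Ro.from_rotvec(o["orientation"]).apply([1,0,0]);p0=(p[0],p[1],np.arctan2(x[1],x[0]));zo=p[2]-.0195
F={c:imaging.grab_frame(c) for c in("top","scene")}
T=[]
for c in F:
    f=F[c];u=proj(f,[p[0]+.1,p[1],p[2]]).astype(int);b=50;sc=4
    im=f["pixels"][u[1]-b:u[1]+b,u[0]-b:u[0]+b,::-1];cr=cv2.resize(im,None,fx=sc*2 if 0 else sc,fy=sc,interpolation=2)
    for q,pp,z,col in(("reader",p0,zo,(0,255,0)),("sensor_blue",(.695,-.2296,-.045),0,(255,255,0))):
        s=cv2.resize(sil(f,parts[q],pp,z)[(u[1]-b)*S:(u[1]+b)*S,(u[0]-b)*S:(u[0]+b)*S],cr.shape[1::-1])
        cs,_=cv2.findContours(s,0,2);cv2.drawContours(cr,cs,-1,col,1)
    T.append(cr)
    # orange+green head centroid vs predicted
cv2.imwrite("pics/"+sys.argv[1],np.hstack(T)); print(p0,zo)
E
python3 b.py hold.png; python3 go.py .5027,-.2208,.0845,-.045
```

```text
(np.float64(0.4719951530027358), np.float64(-0.21474506905452184), np.float64(-0.037528045048846624)) 0.10090800663966623
.5027,-.2208,.0845,-.045 off [0.061  0.0105 0.0727] turn [-0.0006  0.0004  0.0058]
t 7.05 p [ 0.4724 -0.2145  0.1209] yaw -0.0364 zdir [-0.001  0.001 -1.   ] w 0.039044733936503616 F [-0.2  0.3 -1.4]
```

View pics/hold.png

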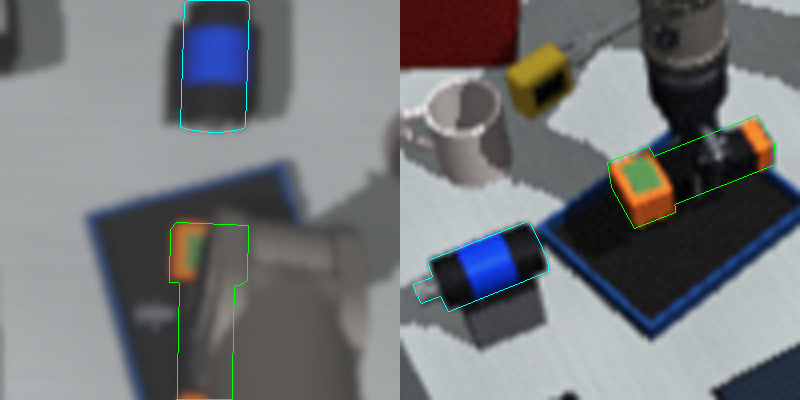

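The held reader and the sensor both match their predicted outlines in both views. Moving to the reading pose.

carry_out(offset=[[0.02, 0.003, 0.02], [0.04, 0.007, 0.045], [0.055, 0.01, 0.065], [0.061, 0.01, 0.073], [0.061, 0.01, 0.073], [0.061, 0.01, 0.073]], turn=[[0, 0, 0.002], [0, 0, 0.004], [0, 0, 0.006], [0, 0, 0.006], [0, 0, 0.006], [0, 0, 0.006]])

```text
clock: 7.65
tcp_pos: [0.5024, -0.2224, 0.0847]
orientation: [-3.141, 0.075, 0.001]
contact_force: [-0.6, 0.4, -1.3]
grip_width: 0.039
```

```bash
python3 b.py read.png; python3 go.py .5027,-.2208,.0845,-.045
```

```text
(np.float64(0.5024442600006738), np.float64(-0.2224409518015281), np.float64(-0.0479590006702784)) 0.06522576717550987
.5027,-.2208,.0845,-.045 off [ 0.0003 -0.0039  0.0014] turn [ 0.0002 -0.0002 -0.0022]
t 7.75 p [ 0.5025 -0.2227  0.0852] yaw -0.0483 zdir [ 0. -0. -1.] w 0.03926216991612531 F [-0.1  0.6 -2.2]
```

View pics/read.png

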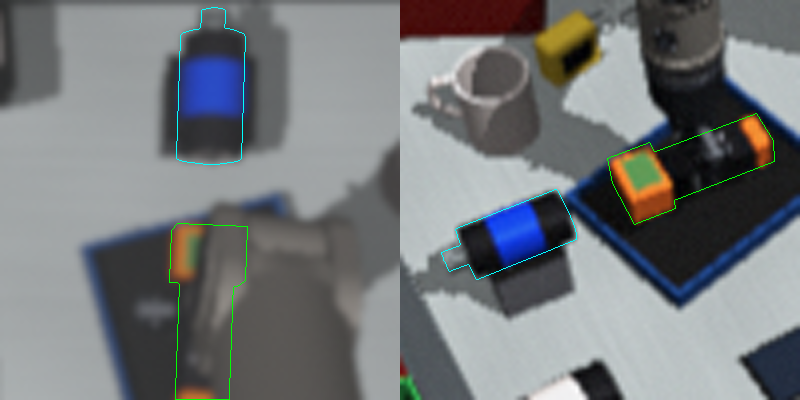

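The window faces the tag, with the axes in line and a gap of about 6 cm. I'll trim 2 mm in y and then hold.

carry_out(offset=[[0, -0.004, 0.001], [0, -0.004, 0.001], [0, -0.004, 0.001], [0, -0.004, 0.001], [0, -0.004, 0.001], [0, -0.004, 0.001], [0, -0.004, 0.001], [0, -0.004, 0.001]], turn=[[0, 0, -0.002], [0, 0, -0.002], [0, 0, -0.002], [0, 0, -0.002], [0, 0, -0.002], [0, 0, -0.002], [0, 0, -0.002], [0, 0, -0.002]])

```text
clock: 8.55
tcp_pos: [0.5027, -0.2207, 0.0843]
orientation: [3.141, -0.071, 0.0]
contact_force: [1.0, 0.1, -1.7]
grip_width: 0.039
```

carry_out(offset=[[0, 0, 0], [0, 0, 0], [0, 0, 0], [0, 0, 0], [0, 0, 0], [0, 0, 0], [0, 0, 0], [0, 0, 0]], turn=[[0, 0, 0], [0, 0, 0], [0, 0, 0], [0, 0, 0], [0, 0, 0], [0, 0, 0], [0, 0, 0], [0, 0, 0]])

```text
clock: 9.35
tcp_pos: [0.5027, -0.2207, 0.0843]
orientation: [3.141, -0.071, -0.0]
contact_force: [-0.1, -0.1, -1.8]
grip_width: 0.0391
```

carry_out(offset=[[0, 0, 0], [0, 0, 0], [0, 0, 0], [0, 0, 0], [0, 0, 0], [0, 0, 0], [0, 0, 0], [0, 0, 0]], turn=[[0, 0, 0], [0, 0, 0], [0, 0, 0], [0, 0, 0], [0, 0, 0], [0, 0, 0], [0, 0, 0], [0, 0, 0]])

```text
clock: 10.15
tcp_pos: [0.5026, -0.2207, 0.0843]
orientation: [3.141, -0.071, 0.0]
contact_force: [0.4, 0.1, -1.5]
grip_width: 0.0394
```

carry_out(offset=[[0, 0, 0], [0, 0, 0], [0, 0, 0], [0, 0, 0], [0, 0, 0], [0, 0, 0], [0, 0, 0], [0, 0, 0]], turn=[[0, 0, 0], [0, 0, 0], [0, 0, 0], [0, 0, 0], [0, 0, 0], [0, 0, 0], [0, 0, 0], [0, 0, 0]])

```text
clock: 10.95
tcp_pos: [0.5027, -0.2207, 0.0843]
orientation: [3.141, -0.071, -0.0]
contact_force: [1.0, -0.5, -1.1]
grip_width: 0.0394
```

```bash
python3 - <<'E'
from fit import *
# recheck sensor + held reader pose with fits during the hold (more hold time too)
F={c:imaging.grab_frame(c) for c in("top","scene")}
o=r.get_obs();p=o["tcp_pos"]
d=pick("sensor_blue","scene",F["scene"],(.7,-.22)); e=pick("sensor_blue","top",F["top"],(.7,-.22))
print("sensor",fit(parts["sensor_blue"],[(F["top"],e["region"]),(F["scene"],d["region"])],(.695,-.2296,-.045)).x.round(4))
d=pick("reader","scene",F["scene"],(p[0],p[1]))
if d:
    x=fit(parts["reader"],[(F["scene"],d["region"])],(p[0],p[1],-.045),p[2]-.0195);print("reader",x.x.round(4),x.fun)
E
python3 go.py .5027,-.2208,.0845,-.045
```

```text
sensor [ 0.6947 -0.229  -0.0342]
reader [ 0.5012 -0.2158 -0.0503] 0.3294673539518901
.5027,-.2208,.0845,-.045 off [ 0.      0.0003 -0.0004] turn [ 0.     -0.     -0.0002]
t 11.2 p [ 0.5027 -0.2207  0.0843] yaw -0.0453 zdir [ 0. -0. -1.] w 0.03869382047948596 F [ 0.2 -0.4 -1.5]
```

The hold lasted over 3 s with less than 0.1 mm of drift. Now I'll take the reader over the tray and lower it.

```bash
python3 go.py .488,-.238,.075,.257
```

```text
.488,-.238,.075,.257 off [-0.0278  0.036   0.0186] turn [ 0.     -0.     -0.2015]
t 11.2 p [ 0.5027 -0.2207  0.0843] yaw -0.0453 zdir [ 0. -0. -1.] w 0.03869382047948596 F [ 0.2 -0.4 -1.5]
```

carry_out(offset=[[-0.01, 0.005, 0], [-0.02, 0.015, 0], [-0.028, 0.025, 0.005], [-0.028, 0.036, 0.01], [-0.028, 0.036, 0.018], [-0.028, 0.036, 0.018], [-0.028, 0.036, 0.018], [-0.028, 0.036, 0.018]], turn=[[0, 0, -0.02], [0, 0, -0.06], [0, 0, -0.11], [0, 0, -0.16], [0, 0, -0.19], [0, 0, -0.2015], [0, 0, -0.2015], [0, 0, -0.2015]])

```text
clock: 12.0
tcp_pos: [0.488, -0.2379, 0.0755]
orientation: [3.116, 0.402, 0.0]
contact_force: [0.7, 0.0, -2.2]
grip_width: 0.0392
```

```bash
python3 go.py .488,-.238,.03,.257 .488,-.238,.026,.257
```

```text
.488,-.238,.03,.257 off [-0.0002  0.0002  0.091 ] turn [ 0.0001 -0.0002 -0.0004]
.488,-.238,.026,.257 off [-0.0002  0.0002  0.099 ] turn [ 0.0001 -0.0002 -0.0004]
t 12.0 p [ 0.488  -0.2379  0.0755] yaw 0.2564 zdir [ 0. -0. -1.] w 0.03918725581648616 F [ 0.7  0.  -2.2]
```

carry_out(offset=[[0, 0, 0.03], [0, 0, 0.06], [0, 0, 0.08], [0, 0, 0.089], [0, 0, 0.093], [0, 0, 0.095], [0, 0, 0.097], [0, 0, 0.097]], turn=[[0, 0, 0], [0, 0, 0], [0, 0, 0], [0, 0, 0], [0, 0, 0], [0, 0, 0], [0, 0, 0], [0, 0, 0]])

```text
clock: 12.8
tcp_pos: [0.4881, -0.2381, 0.0271]
orientation: [3.115, 0.403, 0.001]
contact_force: [0.4, 0.9, -2.4]
grip_width: 0.0392
```

carry_out(offset=[[0, 0, 0.001], [0, 0, 0.002], [0, 0, 0.002], [0, 0, 0.002]], turn=[[0, 0, 0], [0, 0, 0], [0, 0, 0], [0, 0, 0]])

```text
clock: 13.2
tcp_pos: [0.488, -0.2381, 0.0262]
orientation: [3.115, 0.402, 0.001]
contact_force: [-1.0, 0.8, 4.2]
grip_width: 0.0389
```

Contact: the force went from -2 to +4 N, so the reader is on the floor. Releasing and rising.

carry_out(offset=[[0, 0, 0], [0, 0, 0], [0, 0, 0], [0, 0, 0], [0, 0, 0], [0, 0, 0], [0, 0, 0], [0, 0, 0]], turn=[[0, 0, 0], [0, 0, 0], [0, 0, 0], [0, 0, 0], [0, 0, 0], [0, 0, 0], [0, 0, 0], [0, 0, 0]], hand=0.05, force=20)

```text
clock: 14.0
tcp_pos: [0.4879, -0.238, 0.0258]
orientation: [-3.116, -0.403, 0.0]
contact_force: [0.3, 0.4, 0.1]
grip_width: 0.0811
```

carry_out(offset=[[0, 0, -0.03], [0, 0, -0.08], [0, 0, -0.17], [0, 0, -0.26], [0, 0, -0.34], [0, 0, -0.4], [0, 0, -0.4]], turn=[[0, 0, 0], [0, 0, 0], [0, 0, 0], [0, 0, 0], [0, 0, 0], [0, 0, 0], [0, 0, 0]])

```text
clock: 14.7
tcp_pos: [0.4904, -0.2387, 0.2317]
orientation: [3.111, 0.402, 0.013]
contact_force: [0.6, 0.5, 0.5]
grip_width: 0.081
```

```bash
python3 - <<'E'
from h import *
f=grab("scene","end.png",box=(190,90,350,210),s=5)
print(r.get_obs()["contact_force"])
E
python3 go.py
```

```text
[-0.37633855  0.48378206 -0.11662851]
t 14.75 p [ 0.4891 -0.2384  0.2291] yaw 0.257 zdir [ 0.005 -0.003 -1.   ] w 0.08123920484827167 F [-0.4  0.5 -0.1]
```

View pics/end.png

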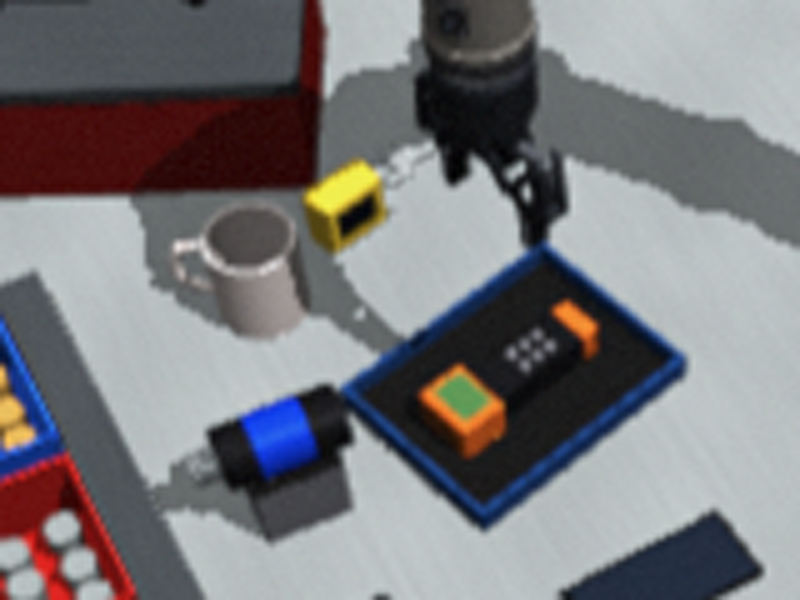

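The reader lies flat in the tray, centred near (510,380). The sensor, mug, tape and phone are in place, and the gripper is clear at the upper right. Handing in.

```bash
python3 -c "
from bench import r
r.hand_in()"
```

```text
the job is handed in; nothing more can be done
```

The job is done and handed in at about 15 s on the robot's clock, well inside the 54 s limit. I gripped the orange and black reader by its handle and pointed it at the blue-banded sensor's tag from about 6 cm. I held it there for over 3 s with about 0.1 mm of drift, then set it down flat in the blue tray and raised the open gripper clear.

**Last checks:** The set-down showed a light contact of about 4 N, and there was no load on the gripper after release. The final picture shows the reader lying flat inside the tray, with the blue sensor, mug, tape measure and phone where they were.

**What was less certain:**
- **Sensor angle:** The outline fits put it between -0.03 and -0.06 rad. I aimed at -0.045, so the aim could be off by about 1°.
- **Reader position during the hold:** One fit of the partly hidden reader read 5 mm to the side of where the arm reported it. That fit was poor, so I went by the arm's position, which agreed with the pictures.
- **Not rechecked at the end:** I did not take a final look at the yellow and white sensors, the foam block or the spare upright sensor. The arm did not go near them while low.

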